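# Lay the tea-tasting tray in two neat rows

### The arm

A 7-joint arm with a two-finger parallel gripper is mounted at the origin on the work surface. World frame = base frame: x ahead of the robot, y to its left, z up, the work surface at z = 0. Lengths are in m, angles in rad, forces in N, time in s.
With the tool pointing down it reaches from about 0.4 to 0.85 m from the base axis. Payload 10.4 kg.
Tool frame: the origin (TCP) lies between the finger pads; the fingertips stand ahead of it and the grasp point (between the pads) lies 5 mm behind it (manip.tip_extent is the z of the fingertips in the tool frame, in m); z points along the fingers, y is the line along which they close (so a half turn about z gives the same grasp; the last joint's range is limited). The gripper opens to 85 mm and grips with 20 to 120 N. Pads are 22 mm wide; open, the fingers measure 114 mm over their backs; the gripper's body (76 mm by 85 mm) begins 54 mm behind the grasp point. The pads swing forward as they close: fully open they stand 13 mm farther back than shut.
Start: joints at [1.132, 0.332, -0.065, 1.46, 0.022, 1.35, -0.088], TCP at [0.252, -0.572, 0.245] pointing down, gripper open.
Joint ranges: [-2.6, 2.6], [-0.5, 2.12], [-1.47, 1.34], [0.16, 2.42], [-1.27, 4.41], [0.06, 2.06], [-2.6, 2.6]. Speed limits (rad/s): [2.22, 2.22, 2.79, 2.79, 3.14, 3.14, 3.14].

### API

Orientations are given as a unit quaternion [x, y, z, w].
In Python, from workcell import status, viewer, manip gives the robot as it stands.
- The arm moves only by the tool play_rows, never from a script. Its argument "plan" is one flat list of numbers, 7 for each row, row after row: the turn, a rotation vector about the tool's x, y, z in degrees, then the shift along the tool's x, y, z in m, then the opening, from 0 (shut) to 1 (fully open). In form: [ax, ay, az, dx, dy, dz, grip, ax, ay, az, dx, dy, dz, grip, ...]. A call has 1 to 20 rows; each row is the pose to reach, as a shift and turn from the pose commanded when the call began, along the tool's axes at that moment; what a row does not reach only later rows make up. A row lasts 1/8 s, in which the tool goes at most 62.5 mm and 10.7 degrees, less where a joint would pass 70% of its speed; a pose out of reach is approached as far as the arm can. A call with a gripper value outside its range is refused whole. The fingers move at their own pace and stop on an object; "squeeze" is the grip in N (left out, the last holds). Time passes only in rows, so rows that repeat a pose let the fingers close. It gives the time, the measured TCP pose, the force, the opening and the grip force at its end, in the units of the state.
- status.get_obs(): the state, without advancing time (a new reading comes with each control period).
- viewer.camera(name): name is "side" or "top" or "wrist"; returns the picture (420x560x3 uint8, red, green, blue); there is no depth.
- viewer.camera_model(name): a dict with "fx", "fy", "cx", "cy" (pixels), "R" (3x3) and "t" (3): a world point X has camera coordinates R X + t. Camera axes: x right, y down, z forward; pixel columns grow to the right and rows downward; lengths in m; the calibration is good to about 2 mm. The wrist camera is an equidistant fisheye: a pixel r from the principal point sees the ray r / f radians off the axis. A picture is of the moment at which its call begins: read the wrist's pose just before it. camera_model takes no time and is no camera call; for the wrist camera it gives the pose at the moment of the call.
- manip.hand_in(): hands the job in; it is judged then, once.
The state is a dict: "clock": time; "joint_pos": joint angles; "joint_velocities": joint speeds; "tau": joint torques, N m; "position": TCP position; "ee_rot": TCP orientation; "ft_force": force on the tool from outside, world axes, zero at the start; "torque": the same for the moment, N m; "grip_width": opening from 0.0 (shut) to 1.0 (fully open); "grasp_force": force on a finger pad.
Only numpy, scipy, OpenCV 4.12 (cv2) and the standard library are available. Lean on these libraries where they do the work, as an engineer would, in place of code of your own. Each camera call takes 0.05 s, during which the arm holds its last target. There are 200 camera calls.

### The job

Lay the tasting tray in two neat straight rows, square to the tray and centred on it, their centre lines 85 mm apart: the two oblong tea bricks end to end along the left half (left as the robot sees it), 115 mm between their centres, and the three round tea cakes (one already lies on the tray, out of place) along the right half, 80 mm from centre to centre. Set every piece down flat and gently, without dropping it, and leave the tray and everything else on the slab where it stands.

Things in the scene. Friction and masses are not known exactly. Their poses are not given: they have to be found in the camera images.
- tray: loose steel tray, 284 long (its x, pointing away from the robot within 0.2 rad) x 208 wide (its y, to the robot's left), 0.9 kg; floor top 3 above the slab, rims 4 thick and 22 high (inside 276 x 200), low loop handle 26 beyond each short end. Origin on the slab under its centre. Laid as asked: bricks at y +42.5, x -57.5 and +57.5; cakes at y -42.5, x -80, 0, +80; any order in a row.
- brick1: pressed-tea brick, dark brown, 100 long (its x) x 50 wide (its y) x 24 high, about 120 g, thin break lines on top; origin at the centre of its underside. Lies flat on the slab beside the tray, at any yaw, with brick2 stacked on it.
- brick2: pressed-tea brick, dark brown, 100 long (its x) x 50 wide (its y) x 24 high, about 120 g, thin break lines on top; origin at the centre of its underside. Starts lying flat on top of brick1, turned up to 0.5 rad from it.
- cake1: round pressed-tea cake, same dark brown, 60 diameter x 24 high, straight side from 3 to 21 above its underside, bevelled above and below, about 65 g; origin at the centre of its underside. Starts lying out of place on the tray floor.
- cake2: round pressed-tea cake, same dark brown, 60 diameter x 24 high, straight side from 3 to 21 above its underside, bevelled above and below, about 65 g; origin at the centre of its underside. Lies flat on the slab.
- cake3: round pressed-tea cake, same dark brown, 60 diameter x 24 high, straight side from 3 to 21 above its underside, bevelled above and below, about 65 g; origin at the centre of its underside. Lies flat on the slab.
- cup1: clear glass cup, 68 diameter at the rim, 75 high, standing open end up on the slab; bystander. Origin at the centre of its underside.
- cup2: clear glass cup, 68 diameter at the rim, 75 high, standing open end up on the slab; bystander. Origin at the centre of its underside.
- sweet_box: plastic pill-style sweet box lying flat, its flip lid shut: 90 long (its x) x 46 wide x 22 high, clear body and white lid end; bystander, not a tea brick. Origin at the underside, near its centre.
- caddy: upright round metal tea caddy, 66 diameter, 110 high; bystander. Origin at the centre of its underside.
- bowl: white open tea bowl, 84 diameter at the rim, 45 high; bystander. Origin at the centre of its underside.
- jar: closed round honey jar, glass with a metal lid, 62 diameter, 70 high; bystander. Origin at the centre of its underside.
- teapot: red ceramic teapot, belly 140 diameter, 128 high, with a spout reaching 126 along its x and a handle 114 the other way, standing beyond the tray, to its left or right; bystander. Origin at the centre of its underside.

How it is judged:
By the outcome, as a careful person would: the job done as asked, in the order asked, and still so for the second after the job is handed in, with the robot touching nothing.
It also fails if it takes over 72 s, if anything falls off the work surface, if the arm or the gripper's body presses on something with over 40 N, if the wrist force passes 120 N, or if a joint passes its speed limit or range.

## Working session

There is one attempt and no reset: what is moved stays moved. The work goes in short steps, Python scripts to look and compute and a tool call to move; the robot and the scene stay as the last step left them, time stands still between calls to the robot, and variables do not carry over. Pictures are saved under pics/ and viewed, at most 10 in all, crops included, and the job is handed in when it is done.

Besides the shell and the picture viewer there is one more tool, called after "Call:" in YAML: its name, and indented under it one key for each argument. play_rows: Moves the arm, as the interface text tells. Its arguments: {"type":"object","properties":{"plan":{"type":"array","items":{"type":"number"}},"squeeze":{"type":"number"}},"required":["plan"]}

```bash
mkdir -p pics; ls; python3 - <<'E'
from workcell import status, viewer, manip
import cv2
o=status.get_obs();print(o, manip.tip_extent)
for n in("top","side"):
    im=viewer.camera(n);cv2.imwrite(f"pics/{n}0.png",im[:,:,::-1])
    m=viewer.camera_model(n);print(n,m)
E
```

```text
pics
{'clock': 0.0, 'joint_pos': array([ 1.13242463,  0.33287248, -0.06468387,  1.4609354 ,  0.02161853,
        1.34990279, -0.08852526]), 'joint_velocities': array([-0.00123177, -0.0007357 , -0.00025911,  0.00020126, -0.00094495,
        0.00249371, -0.00067002]), 'tau': array([ 8.87689766e-04, -6.25450373e+01,  4.93049703e-02, -3.91602373e+01,
        1.62292121e-02,  9.90156055e-03, -7.80104727e-06]), 'position': array([ 0.25227391, -0.57143773,  0.24451833]), 'ee_rot': array([ 9.78470803e-01,  2.06384062e-01, -1.90171378e-04, -6.85131952e-04]), 'ft_force': array([-0.09349058,  0.39367784,  0.22410944]), 'torque': array([ 0.00896821, -0.01854072, -0.0117637 ]), 'grasp_force': 0.0, 'grip_width': 0.9955271428418984} 0.014
top {'fx': 446.09388116644277, 'fy': 446.09388116644277, 'cx': 279.75831748497075, 'cy': 216.26416585318677, 'R': array([[ 0.01070405, -0.99947156,  0.03069235],
       [-0.99173264, -0.01453637, -0.12749534],
       [ 0.12787412, -0.02907389, -0.99136417]]), 't': array([-0.0180668 ,  0.56217007,  1.11321035])}
side {'fx': 510.5866946966281, 'fy': 510.5866946966281, 'cx': 278.94589008307076, 'cy': 209.65837539638244, 'R': array([[-0.96374961, -0.26580424,  0.02312566],
       [-0.16708682,  0.53369555, -0.82900607],
       [ 0.20801127, -0.80281827, -0.55876126]]), 't': array([0.52661232, 0.14642992, 1.07557236])}
```

View pics/top0.png

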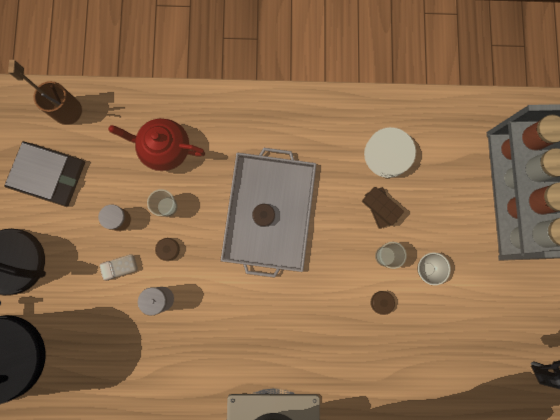

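View pics/side0.png

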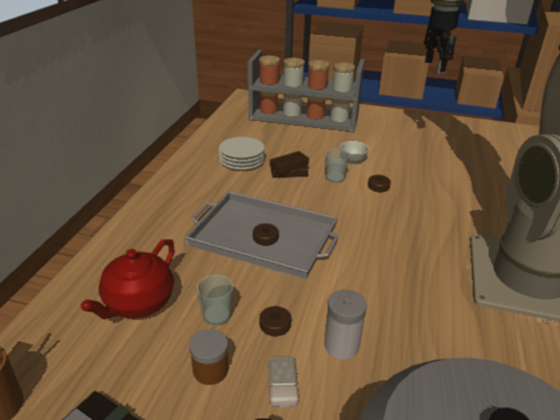

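The top view shows the tray around (270,212) with cake1 at (263,215). cake2 is at (167,249), cake3 at (383,302) and the brick stack at (383,207). The side view shows the same layout, with brick2 slightly turned on brick1.

```bash
cat > h.py <<'E'
from workcell import status, viewer, manip
import numpy as np, cv2
from scipy.spatial.transform import Rotation as Ro
def shot(n,save=None):
    m=viewer.camera_model(n); im=viewer.camera(n)[:,:,::-1].copy()
    if save: cv2.imwrite(f"pics/{save}.png",im)
    return im,m
def ray(m,px,z,fish=False):
    p=np.atleast_2d(np.asarray(px,float)); d=(p-[m["cx"],m["cy"]])/[m["fx"],m["fy"]]
    if fish:
        r=np.linalg.norm(d,axis=1,keepdims=True)+1e-12; v=np.hstack([d/r*np.sin(r),np.cos(r)])
    else: v=np.hstack([d,np.ones((len(d),1))])
    R=np.array(m["R"]); c=-R.T@m["t"]; w=v@R
    return (c+w*((z-c[2])/w[:,2])[:,None])[:,:2]
def proj(m,X,fish=False):
    q=np.atleast_2d(X)@np.array(m["R"]).T+m["t"]
    if fish:
        h=np.linalg.norm(q[:,:2],axis=1,keepdims=True); d=q[:,:2]/h*np.arctan2(h,q[:,2:])
    else: d=q[:,:2]/q[:,2:]
    return d*[m["fx"],m["fy"]]+[m["cx"],m["cy"]]
def dark(im,lo=(0,40,5),hi=(25,255,95)):
    return cv2.inRange(cv2.cvtColor(im,cv2.COLOR_BGR2HSV),lo,hi)
def blobs(mk,a=60):
    return [c for c in cv2.findContours(mk,cv2.RETR_EXTERNAL,cv2.CHAIN_APPROX_NONE)[0] if cv2.contourArea(c)>a]
def go(x,y,z,closeyaw):
    """row numbers to tool-down pose; closeyaw = world angle (deg) of the closing line"""
    o=status.get_obs(); R0=Ro.from_quat(o["ee_rot"]); p=R0.inv().apply(np.array([x,y,z])-o["position"]); best=None
    for k in(0,180):
        a=np.radians(closeyaw+k); Y=np.array([np.cos(a),np.sin(a),0]); Z=np.array([0,0,-1.]); X=np.cross(Y,Z)
        rv=np.degrees((R0.inv()*Ro.from_matrix(np.c_[X,Y,Z])).as_rotvec())
        if best is None or np.linalg.norm(rv)<np.linalg.norm(best): best=rv
    print("row",np.round(best,2),np.round(p,4))
E
python3 - <<'E'
from h import *
im=cv2.imread("pics/top0.png"); m=viewer.camera_model("top")
for c in blobs(dark(im)):
    x,y,w,h=cv2.boundingRect(c)
    if 90<x<450 and 90<y<330:
        mo=cv2.moments(c); print((x,y,w,h),cv2.contourArea(c),np.round(ray(m,(mo["m10"]/mo["m00"],mo["m01"]/mo["m00"]),.02),4))
hsv=cv2.cvtColor(im,cv2.COLOR_BGR2HSV); print(hsv[180,260],hsv[250,250],hsv[350,250],hsv[207,383],hsv[215,263])
gr=cv2.inRange(hsv,(0,0,60),(180,60,200)); gr=cv2.morphologyEx(gr,cv2.MORPH_OPEN,np.ones((9,9)))
for c in blobs(gr,3000):
    print(cv2.boundingRect(c)); q=cv2.boxPoints(cv2.minAreaRect(c)); W=ray(m,q,.02); print(q,np.round(W,4),np.round(W.mean(0),4),np.linalg.norm(W[0]-W[1]),np.linalg.norm(W[1]-W[2]))
o=status.get_obs(); mw=viewer.camera_model("wrist"); R0=Ro.from_quat(o["ee_rot"]).as_matrix()
print("cam in tool",R0.T@(-np.array(mw["R"]).T@mw["t"]-o["position"]), (np.array(mw["R"])@R0).round(2), mw["fx"],mw["cx"],mw["cy"])
print(np.degrees(np.arctan2(R0[1,1],R0[0,1])))
cv2.imwrite("pics/crop.png",cv2.resize(im[130:330,90:460],None,fx=2,fy=2,interpolation=cv2.INTER_CUBIC))
E
```

```text
(371, 291, 24, 23) 407.0 [[ 0.346  -0.2784]]
(157, 287, 17, 25) 183.0 [[0.353  0.2721]]
(156, 238, 24, 23) 400.0 [[0.4759 0.2758]]
(223, 217, 11, 42) 155.5 [[0.4955 0.1216]]
(114, 208, 18, 23) 148.5 [[0.5467 0.3896]]
(253, 204, 22, 22) 373.5 [[0.5682 0.0308]]
(363, 187, 41, 41) 907.5 [[ 0.5925 -0.2826]]
(230, 155, 31, 62) 193.5 [[0.6726 0.0995]]
(112, 126, 24, 15) 128.5 [[0.7796 0.4059]]
(152, 119, 45, 52) 568.5 [[0.7406 0.2614]]
[ 13  27 132] [ 12  27 141] [ 15 120 172] [ 13 128  74] [13 89 66]
(222, 155, 93, 116)
[[220.49231 261.06155]
 [234.12311 152.0154 ]
 [315.96924 162.24615]
 [302.33844 271.2923 ]] [[ 0.4462  0.1397]
 [ 0.7346  0.1116]
 [ 0.7108 -0.1063]
 [ 0.4224 -0.0712]] [0.5785 0.0185] 0.28981578695414956 0.2191773902733261
(489, 121, 71, 138)
[[486.69385 123.83608]
 [546.6166  118.0371 ]
 [560.0547  256.89792]
 [500.13196 262.6969 ]] [[ 0.8267 -0.5729]
 [ 0.8467 -0.7405]
 [ 0.4674 -0.7511]
 [ 0.4503 -0.59  ]] [ 0.6478 -0.6636] 0.16882566087957818 0.3794955390039633
cam in tool [ 0.07684966 -0.00114502 -0.12914106] [[ 0.    1.    0.  ]
 [-0.95  0.   -0.3 ]
 [-0.3  -0.    0.95]] 325.19226210127806 274.46691548066354 210.5202334162636
-66.17497877976976
```

```bash
python3 -c "
from h import *
go(.569,.026,.25,83.7)"
```

```text
row [-7.000e-02  2.000e-02  3.013e+01] [ 0.531  -0.4186 -0.0049]
```

View pics/crop.png

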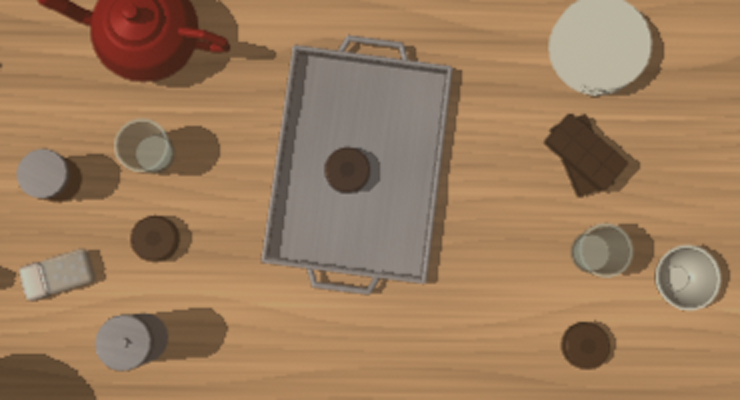

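The enlarged crop shows the stack at (587,155), with brick2 running down-right over brick1. A glass cup stands just below it at (602,250), and cake2 at (155,238) is clear of its neighbours.

Call:
play_rows:
  plan: [0,0,30.1,0.531,-0.4186,-0.005,0.82,0,0,30.1,0.531,-0.4186,-0.005,0.82,0,0,30.1,0.531,-0.4186,-0.005,0.82,0,0,30.1,0.531,-0.4186,-0.005,0.82,0,0,30.1,0.531,-0.4186,-0.005,0.82,0,0,30.1,0.531,-0.4186,-0.005,0.82,0,0,30.1,0.531,-0.4186,-0.005,0.82,0,0,30.1,0.531,-0.4186,-0.005,0.82,0,0,30.1,0.531,-0.4186,-0.005,0.82,0,0,30.1,0.531,-0.4186,-0.005,0.82,0,0,30.1,0.531,-0.4186,-0.005,0.82,0,0,30.1,0.531,-0.4186,-0.005,0.82,0,0,30.1,0.531,-0.4186,-0.005,0.82]
  squeeze: 25

```text
clock: 1.72
position: [0.5689, 0.0252, 0.2498]
ee_rot: [0.998, -0.055, -0.001, 0.0]
ft_force: [0.3, -0.8, 0.1]
grip_width: 0.819
grasp_force: 0.0
```

```bash
python3 -c "
from h import *
im,m=shot('wrist','w1'); o=status.get_obs(); print(o['clock'],o['position'],o['grip_width'],o['ft_force'],manip.tip_extent)
for c in blobs(dark(im),300):
    mo=cv2.moments(c); px=(mo['m10']/mo['m00'],mo['m01']/mo['m00']); print(np.round(px),cv2.contourArea(c),ray(m,px,.02,True).round(4))
"
```

```text
1.775 [0.56886804 0.02443173 0.24998194] 0.8192334110050798 [ 0.68207292 -0.13261945  0.23918633] 0.014
[481. 300.] 860.0 [[ 0.3534 -0.2712]]
[105. 266.] 830.5 [[0.4775 0.2698]]
[ 21. 224.] 1034.5 [[0.5522 0.4078]]
[268. 180.] 2069.0 [[0.5693 0.0335]]
[504. 142.] 3404.0 [[ 0.593  -0.2811]]
[277. 357.] 38850.0 [[0.3085 0.0505]]
[24. 69.] 376.5 [[0.7663 0.343 ]]
[63. 74.] 3144.0 [[0.7388 0.2743]]
```

View pics/w1.png

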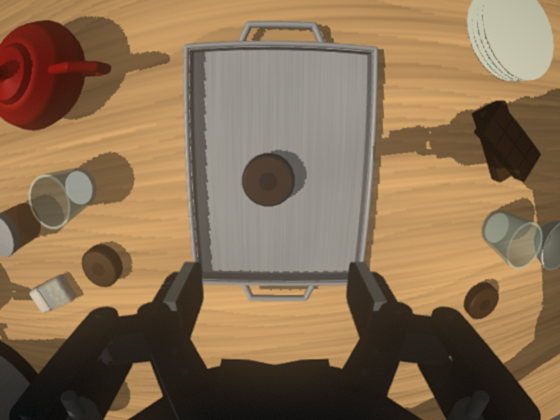

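The wrist view shows the tray outline from (187,45) to (377,47) at the far end and the rim down to row 283 at the near end. cake1 is at (268,180), and the fingers only touch the bottom corners of the view.

```bash
cat > tray.py <<'E'
from h import *
def fitline(P):
    vx,vy,x,y=cv2.fitLine(P.astype(np.float32),cv2.DIST_HUBER,0,.001,.001).ravel(); return np.array([vx,vy]),np.array([x,y])
def tray(im,m,rows,cols,z=.022):
    s=cv2.GaussianBlur(cv2.cvtColor(im,cv2.COLOR_BGR2HSV)[:,:,1],(3,3),0)
    g=cv2.morphologyEx((s<75).astype(np.uint8),cv2.MORPH_OPEN,np.ones((3,3)))
    n,l=cv2.connectedComponents(g); k=(l==l[120,230])
    L=[(np.flatnonzero(k[r])[0]-.5,r) for r in rows]; R=[(np.flatnonzero(k[r])[-1]+.5,r) for r in rows]
    T=[(c,np.flatnonzero(k[:,c])[0]-.5) for c in cols]
    return [ray(m,p,z,True) for p in(L,R,T)]
if __name__=="__main__":
    im=cv2.imread("pics/w1.png"); m=viewer.camera_model("wrist")
    L,R,T=tray(im,m,range(60,250,4),list(range(200,235,3))+list(range(335,365,3)))
    (a,p),(b,q),(c,t)=map(fitline,(L,R,T))
    a*=np.sign(a[0]);b*=np.sign(b[0]);c*=np.sign(c[1])
    print("yaws",np.degrees([np.arctan2(a[1],a[0]),np.arctan2(b[1],b[0]),np.arctan2(-c[0],c[1])]))
    ex=a+b; ex/=np.linalg.norm(ex); ey=np.array([-ex[1],ex[0]])
    yl,yr,xt=(np.median(L@ey),np.median(R@ey),np.median(T@ex)); print("width",yl-yr)
    C=ex*(xt-.142)+ey*(yl+yr)/2; print("C",C,"yaw",np.degrees(np.arctan2(ex[1],ex[0])))
    # near outer edge along the middle column range
    s=cv2.cvtColor(im,cv2.COLOR_BGR2HSV)[:,:,1]; print([ (c,s[268:300,c].tolist()) for c in (215,340)])
    for n,(lo,hi,z) in {"cake1":((235,150),(300,212),.015),"cake2":((75,235),(130,295),.012),"cake3":((458,270),(505,325),.012)}.items():
        k=np.zeros(im.shape[:2],np.uint8); k[lo[1]:hi[1],lo[0]:hi[0]]=dark(im)[lo[1]:hi[1],lo[0]:hi[0]]
        cc=max(blobs(k),key=cv2.contourArea); W=ray(m,cc[:,0],z,True); (cx,cy),d,ang=cv2.fitEllipse((W*1000).astype(np.float32)); print(n,cx,cy,d,cv2.boundingRect(cc),"tray",(np.array([cx,cy])/1000-C)@np.c_[ex,ey])
E
python3 tray.py
```

```text
yaws [-6.921949  -6.7720838 -6.7050915]
width 0.21462550756275697
C [0.58141741 0.01789504] yaw -6.847017
[(215, [24, 24, 25, 33, 41, 45, 45, 45, 46, 50, 38, 30, 36, 27, 21, 27, 72, 120, 127, 124, 125, 125, 126, 125, 126, 126, 126, 126, 127, 126, 126, 126]), (340, [22, 23, 24, 24, 31, 36, 43, 43, 40, 43, 40, 34, 26, 33, 24, 21, 36, 88, 122, 127, 125, 125, 124, 126, 126, 124, 125, 125, 126, 127, 126, 125])]
cake1 567.751220703125 32.973426818847656 (58.65754699707031, 60.44416809082031) (242, 154, 53, 52) tray [-0.01536635  0.01334158]
cake2 475.54010009765625 281.2680969238281 (55.96615219116211, 69.25355529785156) (83, 244, 40, 42) tray [-0.1365212   0.24887212]
cake3 344.9431457519531 -279.72637939453125 (59.87826156616211, 76.42410278320312) (464, 282, 34, 37) tray [-0.19930568 -0.32369095]
```

```bash
python3 - <<'E'
from h import *
im=cv2.imread("pics/w1.png"); m=viewer.camera_model("wrist")
s=cv2.cvtColor(im,cv2.COLOR_BGR2HSV)
for r in(100,200): print(r,[(c,s[r,c,1],s[r,c,2]) for c in list(range(184,198))],[(c,s[r,c,1],s[r,c,2]) for c in list(range(362,382))])
print([(r,s[r,220,1],s[r,220,2]) for r in range(38,54)])
ex=np.array([np.cos(np.radians(-6.8)),np.sin(np.radians(-6.8))])
print(ray(m,[(215,284),(340,285)],.022,True)@ex, ray(m,[(210,44),(345,44)],.022,True)@ex,ray(m,[(210,44),(345,44)],.0,True)@ex)
E
```

```text
100 [(184, np.uint8(37), np.uint8(166)), (185, np.uint8(22), np.uint8(162)), (186, np.uint8(24), np.uint8(137)), (187, np.uint8(33), np.uint8(109)), (188, np.uint8(35), np.uint8(102)), (189, np.uint8(30), np.uint8(109)), (190, np.uint8(37), np.uint8(89)), (191, np.uint8(49), np.uint8(73)), (192, np.uint8(50), np.uint8(72)), (193, np.uint8(39), np.uint8(79)), (194, np.uint8(32), np.uint8(95)), (195, np.uint8(33), np.uint8(100)), (196, np.uint8(31), np.uint8(99)), (197, np.uint8(29), np.uint8(98))] [(362, np.uint8(20), np.uint8(154)), (363, np.uint8(18), np.uint8(152)), (364, np.uint8(22), np.uint8(153)), (365, np.uint8(20), np.uint8(153)), (366, np.uint8(21), np.uint8(134)), (367, np.uint8(22), np.uint8(105)), (368, np.uint8(24), np.uint8(97)), (369, np.uint8(24), np.uint8(97)), (370, np.uint8(26), np.uint8(107)), (371, np.uint8(20), np.uint8(128)), (372, np.uint8(22), np.uint8(139)), (373, np.uint8(23), np.uint8(164)), (374, np.uint8(18), np.uint8(170)), (375, np.uint8(19), np.uint8(151)), (376, np.uint8(25), np.uint8(122)), (377, np.uint8(89), np.uint8(114)), (378, np.uint8(125), np
[... 1296 characters left out ...]
np.uint8(122), np.uint8(196)), (381, np.uint8(122), np.uint8(196))]
[(38, np.uint8(127), np.uint8(179)), (39, np.uint8(128), np.uint8(178)), (40, np.uint8(127), np.uint8(173)), (41, np.uint8(98), np.uint8(146)), (42, np.uint8(32), np.uint8(136)), (43, np.uint8(19), np.uint8(147)), (44, np.uint8(22), np.uint8(150)), (45, np.uint8(25), np.uint8(133)), (46, np.uint8(26), np.uint8(119)), (47, np.uint8(26), np.uint8(118)), (48, np.uint8(37), np.uint8(82)), (49, np.uint8(49), np.uint8(67)), (50, np.uint8(32), np.uint8(95)), (51, np.uint8(23), np.uint8(147)), (52, np.uint8(23), np.uint8(158)), (53, np.uint8(21), np.uint8(156))]
[0.42647149 0.42603707] [0.71485952 0.71661743] [0.71957555 0.72144178]
```

```bash
python3 -c "
from h import *
go(.5678,.0330,.05,83.15);go(.5678,.0330,.018,83.15);go(.5732,-.0239,.06,83.15)"
```

```text
row [0.04 0.03 0.49] [-0.0019 -0.0086  0.2   ]
row [0.04 0.03 0.49] [-0.0019 -0.0086  0.232 ]
row [0.04 0.03 0.49] [0.0098 0.0474 0.19  ]
```

Call:
play_rows:
  plan: [0,0,0.5,-0.002,-0.0086,0.2,0.82,0,0,0.5,-0.002,-0.0086,0.2,0.82,0,0,0.5,-0.002,-0.0086,0.2,0.82,0,0,0.5,-0.002,-0.0086,0.2,0.82,0,0,0.5,-0.002,-0.0086,0.216,0.82,0,0,0.5,-0.002,-0.0086,0.232,0.82,0,0,0.5,-0.002,-0.0086,0.232,0.82,0,0,0.5,-0.002,-0.0086,0.232,0.5,0,0,0.5,-0.002,-0.0086,0.232,0.5,0,0,0.5,-0.002,-0.0086,0.232,0.5,0,0,0.5,-0.002,-0.0086,0.232,0.5]
  squeeze: 25

```text
clock: 3.15
position: [0.5689, 0.0345, 0.0194]
ee_rot: [0.998, -0.059, 0.001, 0.0]
ft_force: [-1.9, -1.0, 7.7]
grip_width: 0.69
grasp_force: 27.5
```

```bash
python3 -c "
from h import *
go(.5678,.0330,.048,83.15);go(.5732,-.0239,.048,83.15);go(.5732,-.0239,.019,83.15)
o=status.get_obs();print(o['position'],o['grip_width'])"
```

```text
row [ 0.   -0.1   0.07] [-0.0008  0.0016 -0.0286]
row [ 0.   -0.1   0.07] [ 0.0112  0.0574 -0.0285]
row [ 0.   -0.1   0.07] [0.0112 0.0574 0.0005]
[0.56886006 0.03446599 0.01943334] 0.6900968154782647
```

Call:
play_rows:
  plan: [0,0,0,0,0,-0.03,0.5,0,0,0,0.0131,0.0542,-0.03,0.5,0,0,0,0.0131,0.0542,-0.03,0.5,0,0,0,0.0131,0.0542,-0.012,0.5,0,0,0,0.0131,0.0542,-0.005,0.5,0,0,0,0.0131,0.0542,-0.002,0.5,0,0,0,0.0131,0.0542,-0.0015,0.5,0,0,0,0.0131,0.0542,-0.0015,0.5]

```text
clock: 4.15
position: [0.5748, -0.0206, 0.0198]
ee_rot: [0.998, -0.059, 0.0, -0.0]
ft_force: [1.0, 0.1, -0.4]
grip_width: 0.69
grasp_force: 27.5
```

Call:
play_rows:
  plan: [0,0,0,0,0,0,0.85,0,0,0,0,0,0,0.85,0,0,0,0,0,-0.01,0.85,0,0,0,0,0,-0.06,0.85,0,0,0,0,0,-0.12,0.85,0,0,0,0,0,-0.18,0.85,0,0,0,0,0,-0.23,0.85,0,0,0,0,0,-0.23,0.85,0,0,0,0,0,-0.23,0.85]

```text
clock: 5.28
position: [0.5745, -0.021, 0.2498]
ee_rot: [0.998, -0.059, 0.0, 0.0]
ft_force: [-0.3, -0.1, -0.1]
grip_width: 0.847
grasp_force: 0.0
```

```bash
cat > chk.py <<'E'
from h import *
from tray import fitline,tray
import sys
def frame(im,m,rows=range(60,250,4),cols=list(range(200,225,3))+list(range(345,365,3))):
    L,R,T=tray(im,m,rows,cols); (a,_),(b,_),_=map(fitline,(L,R,T)); a*=np.sign(a[0]); b*=np.sign(b[0])
    ex=a+b; ex/=np.linalg.norm(ex); ey=np.array([-ex[1],ex[0]])
    C=ex*(np.median(T@ex)-.1465)+ey*(np.median(L@ey)+np.median(R@ey))/2
    print("C",C.round(4),"yaw",np.degrees(np.arctan2(ex[1],ex[0])).round(2),"w",(np.median(L@ey)-np.median(R@ey)).round(4))
    return C,np.c_[ex,ey]
def pieces(im,m,C,E,zc=.015):
    for c in blobs(dark(im),500):
        W=ray(m,c[:,0],zc,True); (p,d,a)=cv2.fitEllipse((W*1000).astype(np.float32)); p=np.array(p)/1000
        if np.linalg.norm(p-C)>.5: continue
        r=cv2.minAreaRect(((W-C)@E*1000).astype(np.float32))
        print("world",p.round(4),"d",np.round(d,1),"tray mm",(((p-C)@E)*1000).round(1),"rect",np.round(r[0],1),np.round(r[1],1),round(r[2],1),cv2.boundingRect(c))
E
python3 - <<'E'
from chk import *
im,m=shot("wrist","w2"); o=status.get_obs(); print(o['clock'],o['position'])
try: C,E=frame(im,m)
except Exception as e: print(e); C=np.array([.5783,.0183]);E=None
pieces(im,m,C,E)
E
```

```text
5.325 [ 0.5741607  -0.02098759  0.24901476]
index 0 is out of bounds for axis 0 with size 0Traceback (most recent call last):
  File "<stdin>", line 5, in <module>
  File "chk.py", line 14, in pieces
    r=cv2.minAreaRect(((W-C)@E*1000).astype(np.float32))
                       ~~~~~^~
ValueError: matmul: Input operand 1 does not have enough dimensions (has 0, gufunc core with signature (n?,k),(k,m?)->(n?,m?) requires 1)
```

View pics/w2.png

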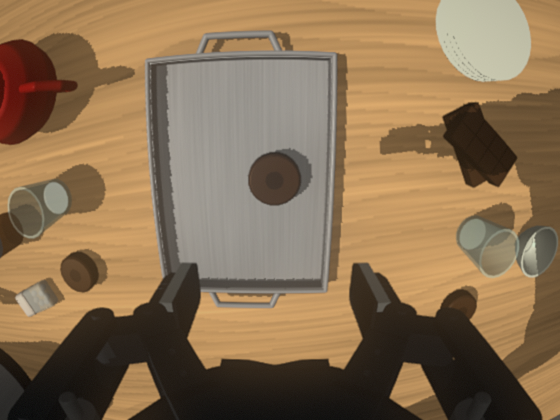

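The tray now spans columns 148 to 336, and cake1 sits at (274,178) in the right half. The stack is at (480,147) with brick2 on top.

```bash
python3 - <<'E'
from chk import *
im=cv2.imread("pics/w2.png"); m=viewer.camera_model("wrist")
C,E=frame(im,m,range(70,250,4),list(range(160,190,3))+list(range(300,325,3)))
pieces(im,m,C,E)
s=cv2.cvtColor(im,cv2.COLOR_BGR2HSV)[:,:,1]
N=[(c,280+np.flatnonzero(s[280:310,c]>75)[0]-.5) for c in range(292,316,3)]
print("near ex",np.median((ray(m,N,.022,True)-C)@E[:,0]))
b=[c for c in blobs(dark(im),500) if 440<cv2.boundingRect(c)[0]<460][0]
for z in(.048,): 
    W=ray(m,b[:,0],z,True); print(np.round(W[::8]*1000).astype(int).tolist())
x=im[90:200,430:530]; cv2.imwrite("pics/br.png",cv2.resize(x,None,fx=5,fy=5,interpolation=cv2.INTER_CUBIC))
E
```

```text
C [0.5763 0.0196] yaw -6.69 w 0.2142
world [0.4765 0.2779] d [58.4 73.4] tray mm [-129.2  245. ] rect [-129.2  244.6] [56.8 74.1] 35.6 (61, 252, 38, 40)
world [0.5432 0.4093] d [52.2 83. ] tray mm [-78.2 383.3] rect [-73.9 393.1] [55.7 83.2] 23.5 (0, 213, 24, 44)
world [ 0.5736 -0.0198] d [58.9 60.3] tray mm [  2.  -39.4] rect [  2.  -39.6] [58.5 59.6] 90.0 (249, 153, 52, 52)
world [ 0.5891 -0.2888] d [ 83.8 134. ] tray mm [  48.7 -304.7] rect [  47.6 -298.4] [132.   86.3] 51.4 (443, 103, 75, 84)
world [0.3484 0.1768] d [ 604.1 1375.6] tray mm [-244.6  129.6] rect [-509.7 -125.5] [1267.9  799.7] 52.5 (0, 61, 542, 359)
world [0.7474 0.2936] d [138.  151.3] tray mm [138.1 292.1] rect [136.7 281.3] [152.4 149.7] 86.5 (0, 40, 78, 104)
near ex -0.1437179014132265
[[647, -248], [643, -236], [637, -225], [633, -214], [625, -215], [616, -215], [607, -213], [599, -224], [589, -228], [580, -233], [570, -238], [560, -241], [552, -249], [551, -261], [555, -273], [549, -287], [550, -300], [560, -308], [570, -316], [579, -327], [590, -317], [600, -305], [610, -293], [620, -282], [630, -271], [639, -267], [647, -260]]
```

View pics/br.png

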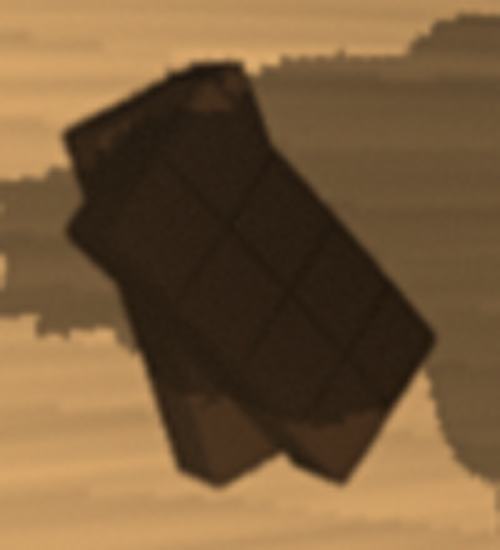

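The crop shows brick2 with its right long edge running to the corner at (435,338), with its break lines visible. brick1 shows at the upper left and lower left, so I'll go above the stack for a clean look.

```bash
python3 -c "
from h import *
go(.595,-.275,.22,139)"
```

```text
row [-2.000e-02  8.000e-02 -5.577e+01] [0.0507 0.2498 0.029 ]
```

Call:
play_rows:
  plan: [0,0,-55.8,0.05,0.25,0.03,0.85,0,0,-55.8,0.05,0.25,0.03,0.85,0,0,-55.8,0.05,0.25,0.03,0.85,0,0,-55.8,0.05,0.25,0.03,0.85,0,0,-55.8,0.05,0.25,0.03,0.85,0,0,-55.8,0.05,0.25,0.03,0.85,0,0,-55.8,0.05,0.25,0.03,0.85,0,0,-55.8,0.05,0.25,0.03,0.85,0,0,-55.8,0.05,0.25,0.03,0.85]

```text
clock: 6.45
position: [0.5949, -0.2747, 0.2197]
ee_rot: [0.91, 0.415, -0.0, -0.0]
ft_force: [-0.3, 0.2, 0.4]
grip_width: 0.847
grasp_force: 0.0
```

```bash
python3 - <<'E'
from h import *
im,m=shot("wrist","w3"); o=status.get_obs(); print(o['position'],o['joint_pos'].round(2))
cv2.imwrite("pics/w3c.png",cv2.resize(im[60:300,150:420],None,fx=2.2,fy=2.2,interpolation=cv2.INTER_CUBIC))
E
```

```text
[ 0.59489465 -0.27479011  0.21976995] [ 0.73  0.46 -0.51  1.39  0.23  1.35 -0.5 ]
```

View pics/w3c.png

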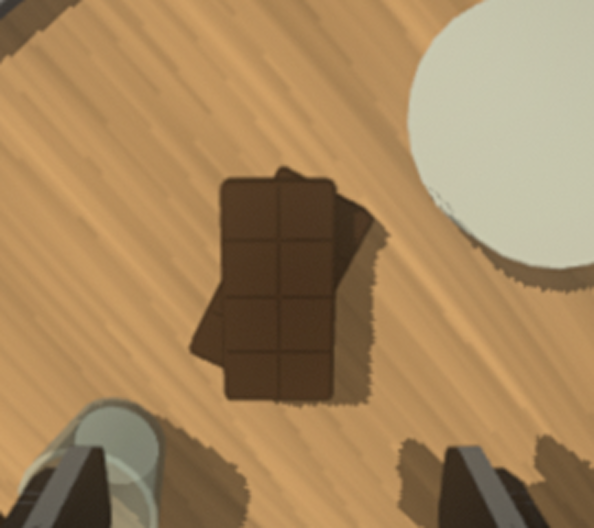

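brick2 is clearly visible: top corners at crop (221,179), (336,179), (333,401), (226,401). brick1's visible corners underneath are (190,350), (373,217) and (283,167).

```bash
python3 - <<'E'
from h import *
m=viewer.camera_model("wrist")
f=lambda p:np.array(p,float)/2.2+[150,60]
W=ray(m,f([(221,179),(336,179),(333,401),(226,401)]),.047,True); print(W.round(4),W.mean(0).round(4))
a=W[0]-W[3]+W[1]-W[2]; print("long",np.degrees(np.arctan2(a[1],a[0])),[np.linalg.norm(W[i]-W[(i+1)%4]) for i in range(4)])
V=ray(m,f([(190,350),(373,217),(283,167)]),.024,True);print("b1",V.round(4),(V[0]+V[1]).round(4)/2, np.linalg.norm(V[0]-V[1]),np.degrees(np.arctan2(*(V[2]-V[1])[::-1])))
c=W.mean(0); y=np.degrees(np.arctan2(a[1],a[0]))+90
go(*c,.08,y);go(*c,.046,y)
E
```

```text
[[ 0.6098 -0.2222]
 [ 0.6464 -0.2539]
 [ 0.581  -0.3307]
 [ 0.544  -0.2985]] [ 0.5953 -0.2763]
long 49.42625960263182 [np.float64(0.04847408395797118), np.float64(0.10087711880659954), np.float64(0.04910018153566273), np.float64(0.10080215228153837)]
b1 [[ 0.541  -0.2737]
 [ 0.6483 -0.2813]
 [ 0.6318 -0.237 ]] [ 0.59465 -0.2775 ] 0.10758711571019894 110.41012908428984
row [ 0.    0.01 -0.41] [-0.0009  0.0013  0.1398]
row [ 0.    0.01 -0.41] [-0.0009  0.0013  0.1738]
```

Call:
play_rows:
  plan: [0,0,-0.4,-0.001,0.0013,0.06,0.85,0,0,-0.4,-0.001,0.0013,0.12,0.8,0,0,-0.4,-0.001,0.0013,0.15,0.8,0,0,-0.4,-0.001,0.0013,0.165,0.8,0,0,-0.4,-0.001,0.0013,0.173,0.8,0,0,-0.4,-0.001,0.0013,0.173,0.8,0,0,-0.4,-0.001,0.0013,0.173,0.4,0,0,-0.4,-0.001,0.0013,0.173,0.4,0,0,-0.4,-0.001,0.0013,0.173,0.4,0,0,-0.4,-0.001,0.0013,0.173,0.4,0,0,-0.4,-0.001,0.0013,0.173,0.4]
  squeeze: 35

```text
clock: 7.88
position: [0.5961, -0.2771, 0.0484]
ee_rot: [0.908, 0.418, 0.001, 0.001]
ft_force: [-0.6, 0.1, 6.5]
grip_width: 0.572
grasp_force: 37.6
```

```bash
python3 - <<'E'
from h import *
C=np.array([.578,.0188]); a=np.radians(-6.77); ex=np.array([np.cos(a),np.sin(a)]); ey=np.array([-ex[1],ex[0]])
p=C+.0575*ex+.0425*ey; o=status.get_obs(); print(p,o["position"],o["grip_width"],o["torque"])
z=o["position"][2]-.048+.024+.003
print(z);go(*p,.12,83.23);go(*p,z,83.23)
E
```

```text
[0.64010915 0.05422533] [ 0.59609442 -0.27711121  0.04842561] 0.5715842001457834 [0.09394872 0.16357885 0.01047009]
0.02742560663357387
row [ 0.11 -0.1  56.18] [ 0.2803 -0.182  -0.0719]
row [ 0.11 -0.1  56.18] [ 0.2802 -0.1822  0.0207]
```

Call:
play_rows:
  plan: [0,0,0,0,0,-0.05,0.4,0,0,56.2,0.2803,-0.181,-0.073,0.4,0,0,56.2,0.2803,-0.181,-0.073,0.4,0,0,56.2,0.2803,-0.181,-0.073,0.4,0,0,56.2,0.2803,-0.181,-0.073,0.4,0,0,56.2,0.2803,-0.181,-0.073,0.4,0,0,56.2,0.2803,-0.181,-0.073,0.4,0,0,56.2,0.2803,-0.181,-0.05,0.4,0,0,56.2,0.2803,-0.181,0.0,0.4,0,0,56.2,0.2803,-0.181,0.0,0.4,0,0,56.2,0.2803,-0.181,0.0,0.4]

```text
clock: 9.25
position: [0.6408, 0.0541, 0.0486]
ee_rot: [0.998, -0.059, 0.001, -0.0]
ft_force: [-0.5, 0.2, 0.3]
grip_width: 0.569
grasp_force: 37.2
```

```bash
python3 - <<'E'
from h import *
go(.6401,.0542,.0274,83.23); print(status.get_obs()["position"])
E
```

```text
row [-0.03 -0.09 -0.01] [-0.0008 -0.      0.0212]
[0.64084259 0.0540725  0.04856014]
```

Call:
play_rows:
  plan: [0,0,0,-0.001,0,0.012,0.4,0,0,0,-0.001,0,0.018,0.4,0,0,0,-0.001,0,0.0207,0.4,0,0,0,-0.001,0,0.0207,0.4,0,0,0,-0.001,0,0.0207,0.4]

```text
clock: 9.88
position: [0.639, 0.054, 0.0274]
ee_rot: [0.998, -0.059, -0.0, 0.0]
ft_force: [-6.4, -1.2, 10.7]
grip_width: 0.575
grasp_force: 38.5
```

Call:
play_rows:
  plan: [0,0,0,0,0,-0.001,0.4,0,0,0,0,0,-0.001,0.72,0,0,0,0,0,-0.001,0.72,0,0,0,0,0,-0.004,0.72,0,0,0,0,0,-0.02,0.72,0,0,0,-0.06,0,-0.07,0.75,0,0,0,-0.08,0,-0.13,0.85,0,0,0,-0.08,0,-0.19,0.85,0,0,0,-0.08,0,-0.22,0.85,0,0,0,-0.08,0,-0.22,0.85,0,0,0,-0.08,0,-0.22,0.85]

```text
clock: 11.25
position: [0.5594, 0.0635, 0.2463]
ee_rot: [0.998, -0.059, 0.0, 0.0]
ft_force: [0.2, -0.4, -0.6]
grip_width: 0.849
grasp_force: 0.0
```

```bash
python3 - <<'E'
from chk import *
im,m=shot("wrist","w4"); o=status.get_obs(); print(o['clock'],o['position'])
cv2.imwrite("pics/w4.png",im)
E
```

```text
11.3 [0.55914197 0.06338928 0.24553505]
```

View pics/w4.png

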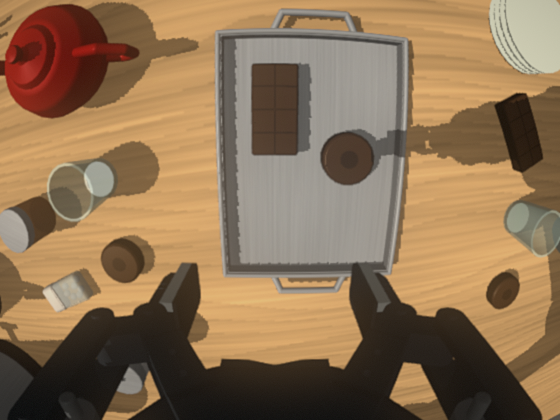

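brick2 lies square in the tray at (275,109) and cake1 is at (347,158). The tray spans (217,32) to (408,40), and brick1 is now uncovered at (518,132).

```bash
cat >> chk.py <<'E'
def full(im,m,rows,far,near,nr):
    L,R,T=tray(im,m,rows,far); s=cv2.cvtColor(im,cv2.COLOR_BGR2HSV)[:,:,1]
    N=ray(m,[(c,nr[0]+np.flatnonzero(s[nr[0]:nr[1],c]>75)[0]-.5) for c in near],.022,True)
    (a,_),(b,_)=fitline(L),fitline(R); a*=np.sign(a[0]); b*=np.sign(b[0]); ex=a+b; ex/=np.linalg.norm(ex); ey=np.array([-ex[1],ex[0]])
    e=[np.median(v) for v in(T@ex,N@ex,L@ey,R@ey)]; C=ex*(e[0]+e[1])/2+ey*(e[2]+e[3])/2
    print("C",C.round(4),"yaw",np.degrees(np.arctan2(ex[1],ex[0])).round(2),"size",np.round([e[0]-e[1],e[2]-e[3]],4)); return C,np.c_[ex,ey]
E
python3 - <<'E'
from chk import *
im=cv2.imread("pics/w4.png"); m=viewer.camera_model("wrist")
C,E=full(im,m,range(50,240,4),list(range(232,266,3))+list(range(365,398,3)),range(240,266,3),(262,290))
pieces(im,m,C,E)
E
```

```text
C [0.5775 0.019 ] yaw -6.77 size [0.2907 0.2144]
world [ 0.3478 -0.276 ] d [58.9 76.3] tray mm [-193.3 -320. ] rect [-192.4 -320.2] [76.8 57.7] 52.8 (487, 272, 32, 37)
world [0.211  0.0943] d [ 412.7 1160.4] tray mm [-372.8   31.6] rect [-366.   -63.2] [1374.2  467.7] 82.9 (0, 263, 542, 157)
world [0.4765 0.2802] d [54.  67.8] tray mm [-131.   247.4] rect [-130.4  243.4] [64.4 60.7] 1.5 (103, 238, 42, 44)
world [0.5497 0.4179] d [66.9 95.4] tray mm [-74.6 392.9] rect [-73.6 390.1] [66.1 88.3] 19.4 (9, 197, 47, 51)
world [ 0.5742 -0.0206] d [58.8 62. ] tray mm [  1.4 -39.7] rect [  1.3 -39.8] [60.  61.1] 1.7 (321, 132, 53, 53)
world [ 0.5937 -0.2757] d [ 71.4 126.8] tray mm [  50.9 -290.7] rect [  50.1 -290.9] [107.8  66.8] 28.9 (494, 93, 49, 80)
world [0.6373 0.0551] d [ 55.8 123.8] tray mm [55.2 42.9] rect [55.4 42.7] [ 49.9 100.5] 89.8 (252, 64, 47, 91)
world [0.7148 0.276 ] d [ 51.7 130.9] tray mm [106.1 271.4] rect [110.2 274.7] [ 56.7 150.1] 33.1 (46, 44, 93, 73)
world [0.5915 0.0716] d [102.5 353.6] tray mm [ 7.7 53.9] rect [-0.4 57.4] [279.3  91. ] 0.4 (220, 36, 81, 236)
world [0.7851 0.2721] d [ 36.1 106.2] tray mm [176.4 275.8] rect [175.6 278.6] [124.8  39.7] 42.3 (55, 5, 67, 41)
```

```bash
python3 -c "
from h import *
go(.594,-.277,.2,110.4)"
```

```text
row [ 1.000e-02  6.000e-02 -2.717e+01] [0.0748 0.3339 0.0456]
```

Call:
play_rows:
  plan: [0,0,-27.2,0.0748,0.334,0.0456,0.85,0,0,-27.2,0.0748,0.334,0.0456,0.85,0,0,-27.2,0.0748,0.334,0.0456,0.85,0,0,-27.2,0.0748,0.334,0.0456,0.85,0,0,-27.2,0.0748,0.334,0.0456,0.85,0,0,-27.2,0.0748,0.334,0.0456,0.85,0,0,-27.2,0.0748,0.334,0.0456,0.85,0,0,-27.2,0.0748,0.334,0.0456,0.85,0,0,-27.2,0.0748,0.334,0.0456,0.85]

```text
clock: 12.42
position: [0.5948, -0.2752, 0.2005]
ee_rot: [0.984, 0.178, 0.0, -0.0]
ft_force: [-0.5, 0.5, -1.4]
grip_width: 0.848
grasp_force: 0.0
```

```bash
python3 - <<'E'
from h import *
im,m=shot("wrist","w5"); o=status.get_obs(); print(o['position'])
for c in blobs(dark(im),1500):
    W=ray(m,c[:,0],.014,True); r=cv2.minAreaRect((W*1000).astype(np.float32)); print(cv2.boundingRect(c),r)
    if min(r[1])<75:
        b=cv2.boxPoints(r); e=max(b[1]-b[0],b[2]-b[1],key=np.linalg.norm); y=np.degrees(np.arctan2(e[1],e[0]))%180; p=np.array(r[0])/1000; print("yaw",y); go(*p,.023,y+90)
E
```

```text
[ 0.59481353 -0.27543055  0.20062691]
(507, 264, 53, 68) ((579.12548828125, -678.7967529296875), (114.98182678222656, 113.98250579833984), 2.8951032161712646)
(0, 214, 528, 206) ((243.0655517578125, -206.0699462890625), (412.2903137207031, 1094.125244140625), 28.54203987121582)
(252, 140, 52, 100) ((593.3126220703125, -278.15264892578125), (102.44377899169922, 50.557987213134766), 21.91600227355957)
yaw 21.916008
row [-0.01 -0.02 -1.37] [-0.0024  0.0021  0.1776]
(0, 21, 58, 90) ((636.4186401367188, 58.89417266845703), (70.23619079589844, 103.54679870605469), 83.59967041015625)
yaw 173.59967
row [-2.000e-02 -1.000e-02  2.695e+01] [ 0.1563 -0.2984  0.1777]
```

Call:
play_rows:
  plan: [0,0,-1.4,-0.0024,0.0021,0.06,0.85,0,0,-1.4,-0.0024,0.0021,0.12,0.8,0,0,-1.4,-0.0024,0.0021,0.15,0.8,0,0,-1.4,-0.0024,0.0021,0.17,0.8,0,0,-1.4,-0.0024,0.0021,0.177,0.8,0,0,-1.4,-0.0024,0.0021,0.177,0.8,0,0,-1.4,-0.0024,0.0021,0.177,0.4,0,0,-1.4,-0.0024,0.0021,0.177,0.4,0,0,-1.4,-0.0024,0.0021,0.177,0.4,0,0,-1.4,-0.0024,0.0021,0.177,0.4,0,0,-1.4,-0.0024,0.0021,0.177,0.4]
  squeeze: 35

```text
clock: 13.85
position: [0.594, -0.2802, 0.0253]
ee_rot: [0.982, 0.189, 0.001, 0.001]
ft_force: [-1.0, 0.1, 5.9]
grip_width: 0.574
grasp_force: 37.3
```

```bash
python3 - <<'E'
from h import *
C=np.array([.5775,.019]); a=np.radians(-6.77); ex=np.array([np.cos(a),np.sin(a)]); ey=np.array([-ex[1],ex[0]])
p=C-.0575*ex+.0425*ey; o=status.get_obs(); print(p,o["position"],o["grip_width"])
go(*p,.12,83.23);go(*p,o["position"][2]+.023,83.23)
E
```

```text
[0.525411 0.067982] [ 0.59395414 -0.28018589  0.02527488] 0.573525955726669
row [ 0.08 -0.13 28.59] [ 0.066  -0.3485 -0.0953]
row [ 0.08 -0.13 28.59] [ 0.0658 -0.3487 -0.0236]
```

Call:
play_rows:
  plan: [0,0,0,0,0,-0.05,0.4,0,0,28.6,0.066,-0.3485,-0.095,0.4,0,0,28.6,0.066,-0.3485,-0.095,0.4,0,0,28.6,0.066,-0.3485,-0.095,0.4,0,0,28.6,0.066,-0.3485,-0.095,0.4,0,0,28.6,0.066,-0.3485,-0.095,0.4,0,0,28.6,0.066,-0.3485,-0.095,0.4,0,0,28.6,0.066,-0.3485,-0.07,0.4,0,0,28.6,0.066,-0.3485,-0.025,0.4,0,0,28.6,0.066,-0.3485,-0.025,0.4,0,0,28.6,0.066,-0.3485,-0.025,0.4]

```text
clock: 15.22
position: [0.5255, 0.0683, 0.0501]
ee_rot: [0.998, -0.059, 0.001, -0.0]
ft_force: [-0.1, -0.5, -0.9]
grip_width: 0.575
grasp_force: 37.0
```

```bash
python3 - <<'E'
from h import *
go(.5254,.0680,.029,83.23); print(status.get_obs()["position"])
E
```

```text
row [-0.02 -0.08 -0.02] [-0.0001  0.0004  0.0211]
[0.52548781 0.06834705 0.05005882]
```

Call:
play_rows:
  plan: [0,0,0,0,0.0003,0.01,0.4,0,0,0,0,0.0003,0.017,0.4,0,0,0,0,0.0003,0.0205,0.4,0,0,0,0,0.0003,0.0205,0.4,0,0,0,0,0.0003,0.0205,0.4]

```text
clock: 15.85
position: [0.5247, 0.0679, 0.0282]
ee_rot: [0.998, -0.059, 0.0, 0.0]
ft_force: [-2.1, -1.1, 3.4]
grip_width: 0.572
grasp_force: 37.5
```

Call:
play_rows:
  plan: [0,0,0,0,0,-0.001,0.72,0,0,0,0,0,-0.001,0.72,0,0,0,0,0,-0.005,0.72,0,0,0,0,0,-0.025,0.72,0,0,0,0.015,0,-0.08,0.8,0,0,0,0.035,0,-0.14,0.85,0,0,0,0.035,0,-0.2,0.85,0,0,0,0.035,0,-0.22,0.85,0,0,0,0.035,0,-0.22,0.85,0,0,0,0.035,0,-0.22,0.85]

```text
clock: 17.1
position: [0.5588, 0.0637, 0.2466]
ee_rot: [0.998, -0.059, -0.001, 0.0]
ft_force: [-0.3, 0.3, -0.0]
grip_width: 0.847
grasp_force: 0.0
```

```bash
python3 - <<'E'
from chk import *
im,m=shot("wrist","w6"); o=status.get_obs(); print(o['clock'],o['position'])
C,E=full(im,m,range(50,240,4),list(range(232,266,3))+list(range(365,398,3)),range(240,266,3),(262,290))
pieces(im,m,C,E)
go(.4765,.2795,.2,100)
E
```

```text
17.15 [0.55870361 0.06367606 0.24643586]
C [0.5779 0.0191] yaw -6.8 size [0.2913 0.215 ]
world [ 0.348  -0.2763] d [58.6 75.9] tray mm [-193.3 -320.6] rect [-192.4 -320.9] [76.5 57.6] 52.8 (487, 271, 32, 37)
world [0.2083 0.0906] d [ 413.4 1139.8] tray mm [-375.5   27.2] rect [-366.9  -67. ] [1378.4  465.1] 82.6 (0, 263, 542, 157)
world [0.5503 0.4176] d [66.6 92.3] tray mm [-74.6 392.4] rect [-73.9 389.5] [66.1 86.1] 19.4 (10, 196, 46, 51)
world [0.5241 0.0687] d [ 55.5 126.7] tray mm [-59.3  42.9] rect [-59.2  42.8] [103.8  50.5] 0.1 (253, 164, 44, 86)
world [ 0.5747 -0.0207] d [58.8 62.1] tray mm [  1.5 -39.9] rect [  1.3 -39.9] [60.1 61.2] 2.2 (321, 131, 53, 53)
world [0.6381 0.0551] d [ 55.8 124.1] tray mm [55.5 42.9] rect [55.5 42.7] [ 50.  100.9] 89.8 (252, 63, 47, 91)
world [0.7143 0.2816] d [ 47.3 111.8] tray mm [104.3 276.8] rect [104.2 280.5] [ 53.4 118.7] 44.2 (49, 52, 72, 64)
world [0.608  0.0588] d [124.1 377.9] tray mm [25.2 43. ] rect [ 0.1 52.9] [278.4  97.7] 0.3 (221, 35, 86, 235)
world [0.7895 0.2756] d [34.2 94.5] tray mm [179.7 279.8] rect [183.7 281.5] [104.1  36.4] 34.3 (56, 4, 52, 41)
row [  0.02   0.13 -16.77] [-0.107  -0.2047  0.0466]
```

```bash
python3 -c "
from h import *
go(.5748,-.0206,.0215,83.2)"
```

```text
row [0.03 0.13 0.03] [0.0264 0.0817 0.2249]
```

Call:
play_rows:
  plan: [0,0,0,0.0264,0.0817,0.08,0.82,0,0,0,0.0264,0.0817,0.13,0.82,0,0,0,0.0264,0.0817,0.18,0.82,0,0,0,0.0264,0.0817,0.21,0.82,0,0,0,0.0264,0.0817,0.225,0.82,0,0,0,0.0264,0.0817,0.225,0.82,0,0,0,0.0264,0.0817,0.225,0.5,0,0,0,0.0264,0.0817,0.225,0.5,0,0,0,0.0264,0.0817,0.225,0.5,0,0,0,0.0264,0.0817,0.225,0.5]
  squeeze: 25

```text
clock: 18.4
position: [0.5774, -0.0201, 0.0251]
ee_rot: [0.998, -0.059, 0.002, -0.0]
ft_force: [-1.2, 0.3, 7.3]
grip_width: 0.682
grasp_force: 27.6
```

Call:
play_rows:
  plan: [0,0,0,0,0,-0.01,0.5,0,0,0,0,0,-0.01,0.5,0,0,0,0,0,-0.01,0.5]

```text
clock: 18.77
position: [0.576, -0.0205, 0.0332]
ee_rot: [0.998, -0.059, 0.0, 0.0]
ft_force: [-0.2, 0.1, -0.0]
grip_width: 0.682
grasp_force: 27.1
```

```bash
python3 - <<'E'
from h import *
o=status.get_obs(); print(o["position"],o["ft_force"],o["torque"]); im,m=shot("wrist","w7"); print(np.degrees(Ro.from_quat(o["ee_rot"]).as_matrix()[2,:2]))
go(.5774-.002,-.0201-.0027,.0255,83.2)
E
```

```text
[ 0.57595979 -0.02052141  0.03316341] [-0.15440888  0.10905357 -0.00529851] [ 0.03850969 -0.027914    0.0268864 ]
[0.01631952 0.00934647]
row [0.01 0.01 0.02] [-0.0002  0.0023  0.0074]
```

Call:
play_rows:
  plan: [0,0,0,-0.0003,0.0027,0,0.5,0,0,0,-0.0003,0.0027,0.004,0.5,0,0,0,-0.0003,0.0027,0.0072,0.5,0,0,0,-0.0003,0.0027,0.0072,0.5,0,0,0,-0.0003,0.0027,0.0072,0.5,0,0,0,-0.0003,0.0027,0.0065,0.82,0,0,0,-0.0003,0.0027,0.006,0.82,0,0,0,-0.0003,0.0027,0,0.82,0,0,0,-0.0003,0.0027,-0.05,0.82,0,0,0,-0.0003,0.0027,-0.11,0.85,0,0,0,-0.0003,0.0027,-0.17,0.85,0,0,0,-0.0003,-0.06,-0.21,0.85,0,0,0,-0.0003,-0.08,-0.21,0.85,0,0,0,-0.0003,-0.08,-0.21,0.85,0,0,0,-0.0003,-0.08,-0.21,0.85]

```text
clock: 20.7
position: [0.585, 0.0581, 0.2428]
ee_rot: [0.998, -0.059, -0.0, 0.0]
ft_force: [0.0, -0.1, -0.1]
grip_width: 0.853
grasp_force: 0.0
```

```bash
python3 - <<'E'
from chk import *
im,m=shot("wrist","w8"); o=status.get_obs(); print(o['clock'],o['position'])
C,E=full(im,m,range(50,240,4),list(range(232,266,3))+list(range(365,398,3)),range(240,266,3),(262,290))
pieces(im,m,C,E)
go(.4765,.2795,.2,100)
E
```

```text
20.75 [0.58494197 0.05764207 0.24263626]Traceback (most recent call last):
  File "<stdin>", line 3, in <module>
  File "chk.py", line 18, in full
    N=ray(m,[(c,nr[0]+np.flatnonzero(s[nr[0]:nr[1],c]>75)[0]-.5) for c in near],.022,True)
                      ~~~~~~~~~~~~~~~~~~~~~~~~~~~~~~~~~~~^^^
IndexError: index 0 is out of bounds for axis 0 with size 0
```

```bash
python3 - <<'E'
from chk import *
im=cv2.imread("pics/w8.png"); m=viewer.camera_model("wrist")
a=np.radians(-6.78); E=np.array([[np.cos(a),-np.sin(a)],[np.sin(a),np.cos(a)]]); pieces(im,m,np.array([.5777,.019]),E)
go(.4765,.2795,.2,100)
E
```

```text
world [ 0.3479 -0.2763] d [58.4 76.9] tray mm [-193.4 -320.4] rect [-193.2 -320.8] [77.9 57.1] 51.4 (482, 287, 32, 35)
world [0.2405 0.0719] d [ 405.5 1111.7] tray mm [-341.1   12.8] rect [-331.4  -62.3] [1377.5  450.5] 81.9 (0, 264, 542, 156)
world [0.4773 0.2773] d [52.4 66.2] tray mm [-130.2  244.7] rect [-130.9  243.6] [57.9 68.7] 79.1 (106, 257, 39, 43)
world [0.5493 0.4192] d [67.8 94.6] tray mm [-75.4 394. ] rect [-75.2 392.1] [66.5 86.6] 22.8 (10, 215, 47, 51)
world [0.5244 0.0681] d [ 55.5 127.2] tray mm [-58.7  42.5] rect [-58.9  42.5] [ 50.2 106.3] 89.9 (251, 187, 44, 85)
world [ 0.5728 -0.0232] d [59.  62.6] tray mm [  0.1 -42.5] rect [  0.5 -42.7] [62.8 59.4] 34.9 (320, 156, 53, 53)
world [0.6372 0.0545] d [ 55.5 124.4] tray mm [54.9 42.3] rect [55.1 42.5] [101.2  50. ] 0.1 (249, 87, 47, 92)
world [0.7113 0.2797] d [ 42.4 103.8] tray mm [101.9 274.6] rect [102.3 278.8] [ 47.7 111.9] 42.8 (52, 79, 66, 59)
world [0.2862 0.2693] d [240.3 484.4] tray mm [-319.   214.1] rect [ 0.  33.1] [279.8 139.2] 0.5 (218, 58, 118, 233)
world [0.7852 0.2758] d [ 37.  100.6] tray mm [175.7 279.5] rect [179.8 281.3] [110.2  39.7] 35.0 (49, 25, 56, 46)
row [  0.04   0.04 -16.86] [-0.1342 -0.2073  0.0425]
```

```bash
python3 -c "
from h import *
go(.477,.279,.2,65)"
```

```text
row [ 0.05  0.02 18.14] [-0.1336 -0.2069  0.0425]
```

Call:
play_rows:
  plan: [0,0,18.1,-0.1336,-0.207,0.0425,0.85,0,0,18.1,-0.1336,-0.207,0.0425,0.85,0,0,18.1,-0.1336,-0.207,0.0425,0.85,0,0,18.1,-0.1336,-0.207,0.0425,0.85,0,0,18.1,-0.1336,-0.207,0.0425,0.85,0,0,18.1,-0.1336,-0.207,0.0425,0.85,0,0,18.1,-0.1336,-0.207,0.0425,0.85]

```text
clock: 21.62
position: [0.4759, 0.2816, 0.2003]
ee_rot: [0.977, -0.214, -0.0, 0.0]
ft_force: [0.4, 0.1, -0.1]
grip_width: 0.848
grasp_force: 0.0
```

```bash
cat > cake.py <<'E'
from h import *
import sys
im,m=shot("wrist",sys.argv[1]); o=status.get_obs(); print(o['position'])
for c in blobs(dark(im),1200):
    W=ray(m,c[:,0],.012,True); p,d,_=cv2.fitEllipse((W*1000).astype(np.float32)); p=np.array(p)/1000
    if np.linalg.norm(p-o['position'][:2])<.06: print(p,d); go(*p,.02,float(sys.argv[2]))
E
python3 cake.py w9 65
```

```text
[0.47642    0.28075916 0.20034104]
[0.47521552 0.28075439] (58.81208801269531, 61.07756805419922)
row [ 0.03 -0.01  0.21] [-0.0011  0.0004  0.1803]
```

View pics/w9.png

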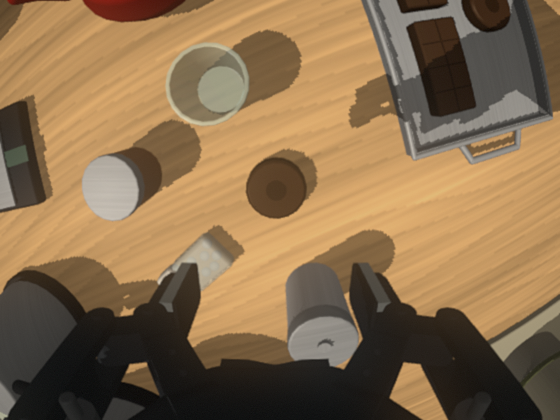

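The cake at (276,187) is well clear of the cup (208,84), the jar (113,187), the box (205,260) and the caddy (320,320).

Call:
play_rows:
  plan: [0,0,0,-0.0011,0.0004,0.06,0.85,0,0,0,-0.0011,0.0004,0.12,0.82,0,0,0,-0.0011,0.0004,0.155,0.82,0,0,0,-0.0011,0.0004,0.172,0.82,0,0,0,-0.0011,0.0004,0.18,0.82,0,0,0,-0.0011,0.0004,0.18,0.82,0,0,0,-0.0011,0.0004,0.18,0.5,0,0,0,-0.0011,0.0004,0.18,0.5,0,0,0,-0.0011,0.0004,0.18,0.5,0,0,0,-0.0011,0.0004,0.18,0.5,0,0,0,-0.0011,0.0004,0.18,0.5]
  squeeze: 25

```text
clock: 23.05
position: [0.4766, 0.2809, 0.0221]
ee_rot: [0.977, -0.215, 0.001, -0.001]
ft_force: [-0.9, -2.9, 7.1]
grip_width: 0.685
grasp_force: 26.7
```

```bash
python3 - <<'E'
from h import *
C=np.array([.5777,.019]); a=np.radians(-6.78); ex=np.array([np.cos(a),np.sin(a)]); ey=np.array([-ex[1],ex[0]])
o=status.get_obs(); P=o["position"]; print(P,o["grip_width"])
for x in(-.08,.08):
    p=C+x*ex-.0425*ey; print(p); go(*p,.14,83.2); go(*p,P[2]+.023,83.2)
E
```

```text
[0.47664555 0.28085793 0.02212214] 0.6848857027749298
[ 0.49324202 -0.0137582 ]
row [ -0.09  -0.1  -18.07] [ 0.1392  0.2601 -0.1182]
row [ -0.09  -0.1  -18.07] [ 0.139   0.2603 -0.0233]
[ 0.6521231  -0.03264738]
row [ -0.09  -0.1  -18.07] [ 0.2912  0.2104 -0.1178]
row [ -0.09  -0.1  -18.07] [ 0.2911  0.2106 -0.023 ]
```

Call:
play_rows:
  plan: [0,0,0,0,0,-0.06,0.5,0,0,-18.1,0.1405,0.26,-0.1,0.5,0,0,-18.1,0.1405,0.26,-0.1,0.5,0,0,-18.1,0.1405,0.26,-0.1,0.5,0,0,-18.1,0.1405,0.26,-0.1,0.5,0,0,-18.1,0.1405,0.26,-0.1,0.5,0,0,-18.1,0.1405,0.26,-0.06,0.5,0,0,-18.1,0.1405,0.26,-0.025,0.5,0,0,-18.1,0.1405,0.26,-0.025,0.5,0,0,-18.1,0.1405,0.26,-0.025,0.5]

```text
clock: 24.3
position: [0.4947, -0.0143, 0.047]
ee_rot: [0.998, -0.059, 0.001, -0.0]
ft_force: [-0.8, -0.2, 0.4]
grip_width: 0.679
grasp_force: 28.1
```

```bash
python3 - <<'E'
from h import *
print(status.get_obs()["position"]);go(.4945,-.0139,.0255,83.2)
E
```

```text
[ 0.49472338 -0.01432545  0.04703818]
row [-0.02 -0.1   0.04] [-0.0003 -0.0004  0.0215]
```

Call:
play_rows:
  plan: [0,0,0,-0.0003,-0.0003,0.012,0.5,0,0,0,-0.0003,-0.0003,0.018,0.5,0,0,0,-0.0003,-0.0003,0.021,0.5,0,0,0,-0.0003,-0.0003,0.021,0.5,0,0,0,-0.0003,-0.0003,0.021,0.5,0,0,0,-0.0003,-0.0003,0.0205,0.82,0,0,0,-0.0003,-0.0003,0.02,0.82,0,0,0,-0.0003,-0.0003,0.015,0.82,0,0,0,-0.0003,-0.0003,-0.03,0.82,0,0,0,-0.0003,-0.0003,-0.09,0.85,0,0,0,-0.0003,-0.0003,-0.15,0.85,0,0,0,0.03,-0.0003,-0.19,0.85,0,0,0,0.03,-0.0003,-0.19,0.85,0,0,0,0.03,-0.0003,-0.19,0.85]

```text
clock: 26.05
position: [0.523, -0.0178, 0.2347]
ee_rot: [0.998, -0.059, -0.001, 0.0]
ft_force: [0.0, 0.6, 0.2]
grip_width: 0.851
grasp_force: 0.0
```

```bash
python3 - <<'E'
from chk import *
im,m=shot("wrist","w10"); o=status.get_obs(); print(o['clock'],o['position'])
a=np.radians(-6.78); E=np.array([[np.cos(a),-np.sin(a)],[np.sin(a),np.cos(a)]]); pieces(im,m,np.array([.5777,.019]),E)
go(.348,-.277,.2,83.2)
E
```

```text
26.1 [ 0.52259978 -0.01774619  0.23425694]
world [ 0.3474 -0.2768] d [58.7 72.7] tray mm [-193.7 -320.9] rect [-192.9 -320.9] [73.2 57.8] 50.2 (451, 264, 37, 40)
world [0.1806 0.0326] d [ 415.8 1146.4] tray mm [-395.9  -33.4] rect [-381.6 -133. ] [1353.   459.5] 83.4 (0, 264, 542, 156)
world [ 0.4922 -0.0133] d [59.4 62.5] tray mm [-81.1 -42.2] rect [-81.1 -42.1] [62.3 59.9] 0.1 (248, 181, 54, 54)
world [0.5217 0.0674] d [ 54.7 121.8] tray mm [-61.3  41.4] rect [-59.1  43.2] [ 53.2 103.1] 89.3 (174, 144, 50, 89)
world [ 0.5731 -0.022 ] d [58.8 59.1] tray mm [  0.3 -41.2] rect [  0.3 -41. ] [58.4 58.9] 0.0 (246, 108, 56, 55)
world [0.642  0.0545] d [ 56.9 118.9] tray mm [59.7 42.8] rect [56.4 44. ] [101.9  52.8] 0.4 (171, 39, 49, 94)
world [0.7474 0.2913] d [120.4 156.1] tray mm [136.4 290.4] rect [148.9 275.2] [154.8 132.3] 3.0 (0, 0, 69, 106)
row [0.03 0.12 0.02] [-0.1427  0.278   0.0347]
```

Call:
play_rows:
  plan: [0,0,0,-0.1427,0.278,0.0347,0.85,0,0,0,-0.1427,0.278,0.0347,0.85,0,0,0,-0.1427,0.278,0.0347,0.85,0,0,0,-0.1427,0.278,0.0347,0.85,0,0,0,-0.1427,0.278,0.0347,0.85,0,0,0,-0.1427,0.278,0.0347,0.85,0,0,0,-0.1427,0.278,0.0347,0.85,0,0,0,-0.1427,0.278,0.0347,0.85]

```text
clock: 27.1
position: [0.3497, -0.2757, 0.2005]
ee_rot: [0.998, -0.058, -0.0, -0.0]
ft_force: [0.7, 0.6, -1.0]
grip_width: 0.848
grasp_force: 0.0
```

```bash
python3 cake.py w11 83.2
```

```text
[ 0.34971884 -0.27584018  0.20056815]
[ 0.34462521 -0.27822955] (59.55482482910156, 61.84455108642578)
row [-0.    0.03  0.16] [-0.0047  0.003   0.1806]
```

Call:
play_rows:
  plan: [0,0,0,-0.0047,0.003,0.06,0.85,0,0,0,-0.0047,0.003,0.12,0.82,0,0,0,-0.0047,0.003,0.155,0.82,0,0,0,-0.0047,0.003,0.172,0.82,0,0,0,-0.0047,0.003,0.18,0.82,0,0,0,-0.0047,0.003,0.18,0.82,0,0,0,-0.0047,0.003,0.18,0.5,0,0,0,-0.0047,0.003,0.18,0.5,0,0,0,-0.0047,0.003,0.18,0.5,0,0,0,-0.0047,0.003,0.18,0.5,0,0,0,-0.0047,0.003,0.18,0.5]
  squeeze: 25

```text
clock: 28.52
position: [0.3447, -0.2795, 0.0218]
ee_rot: [0.998, -0.059, 0.001, -0.0]
ft_force: [-2.3, 1.3, 7.1]
grip_width: 0.683
grasp_force: 26.0
```

```bash
python3 - <<'E'
from h import *
o=status.get_obs(); P=o["position"]; print(P,o["grip_width"])
go(.6521,-.0326,.14,83.2); go(.6521,-.0326,P[2]+.023,83.2)
E
```

```text
[ 0.34469652 -0.27947487  0.02181686] 0.6834673088389444
row [-0.01 -0.09  0.03] [ 0.2763 -0.2814 -0.1177]
row [-0.01 -0.09  0.03] [ 0.2762 -0.2814 -0.0225]
```

Call:
play_rows:
  plan: [0,0,0,0,0,-0.06,0.5,0,0,0,0,0,-0.118,0.5,0,0,0,0.2763,-0.2814,-0.118,0.5,0,0,0,0.2763,-0.2814,-0.118,0.5,0,0,0,0.2763,-0.2814,-0.118,0.5,0,0,0,0.2763,-0.2814,-0.118,0.5,0,0,0,0.2763,-0.2814,-0.118,0.5,0,0,0,0.2763,-0.2814,-0.118,0.5,0,0,0,0.2763,-0.2814,-0.118,0.5,0,0,0,0.2763,-0.2814,-0.07,0.5,0,0,0,0.2763,-0.2814,-0.025,0.5,0,0,0,0.2763,-0.2814,-0.025,0.5,0,0,0,0.2763,-0.2814,-0.025,0.5]

```text
clock: 30.15
position: [0.6529, -0.0327, 0.0481]
ee_rot: [0.998, -0.059, 0.001, -0.0]
ft_force: [0.5, 0.5, -0.3]
grip_width: 0.682
grasp_force: 27.8
```

```bash
python3 - <<'E'
from h import *
print(status.get_obs()["position"]);go(.6521,-.0326,.0252,83.2)
E
```

```text
[ 0.65285239 -0.03273247  0.04811098]
row [-0.01 -0.15  0.02] [-0.0008 -0.      0.0229]
```

Call:
play_rows:
  plan: [0,0,0,-0.0007,0,0.012,0.5,0,0,0,-0.0007,0,0.018,0.5,0,0,0,-0.0007,0,0.022,0.5,0,0,0,-0.0007,0,0.0225,0.5,0,0,0,-0.0007,0,0.0225,0.5,0,0,0,-0.0007,0,0.022,0.82,0,0,0,-0.0007,0,0.0215,0.82,0,0,0,-0.0007,0,0.015,0.82,0,0,0,-0.0007,0,-0.03,0.82,0,0,0,-0.03,-0.04,-0.09,0.85,0,0,0,-0.07,-0.08,-0.15,0.85,0,0,0,-0.085,-0.085,-0.2,0.85,0,0,0,-0.085,-0.085,-0.2,0.85,0,0,0,-0.085,-0.085,-0.2,0.85,0,0,0,-0.085,-0.085,-0.2,0.85]

```text
clock: 32.02
position: [0.577, 0.061, 0.2443]
ee_rot: [0.998, -0.06, -0.001, 0.001]
ft_force: [-1.1, 0.1, -0.5]
grip_width: 0.852
grasp_force: 0.0
```

```bash
python3 - <<'E'
from chk import *
im,m=shot("wrist","w12"); o=status.get_obs(); print(o['clock'],o['position'])
a=np.radians(-6.78); E=np.array([[np.cos(a),-np.sin(a)],[np.sin(a),np.cos(a)]]);C=np.array([.5777,.019])
pieces(im,m,C,E)
try: C,E=full(im,m,range(50,240,4),list(range(232,266,3))+list(range(365,398,3)),range(240,266,3),(262,290))
except Exception as e: print(e)
E
```

```text
32.075 [0.57696296 0.0609456  0.24405191]
world [0.2491 0.0777] d [ 445.7 1184.5] tray mm [-333.2   19.5] rect [-314.8  -66.3] [1380.5  523. ] 82.4 (0, 215, 542, 205)
world [0.5481 0.4193] d [62.6 97.8] tray mm [-76.6 394. ] rect [-75.3 391.2] [65.8 86.2] 21.5 (11, 209, 46, 51)
world [0.5244 0.0684] d [ 55.5 127. ] tray mm [-58.8  42.8] rect [-58.5  42.8] [104.   50.4] 0.2 (252, 180, 45, 84)
world [ 0.573  -0.0229] d [58.9 62.5] tray mm [  0.3 -42.1] rect [ -0.1 -42.1] [59.7 61.8] 1.6 (322, 149, 53, 52)
world [ 0.6521 -0.0327] d [58.4 62.1] tray mm [ 79.9 -42.6] rect [ 80.1 -42.5] [57.6 62.1] 2.2 (324, 79, 55, 52)
world [0.6374 0.0549] d [ 55.4 124.5] tray mm [55.1 42.7] rect [55.4 42.8] [101.3  50. ] 0.2 (251, 79, 47, 92)
world [0.7125 0.2791] d [ 42.7 102.2] tray mm [103.2 274.2] rect [103.4 278.6] [ 48.1 108.7] 43.2 (55, 71, 65, 60)
world [0.7861 0.2755] d [35.5 96.8] tray mm [176.7 279.4] rect [180.4 281. ] [106.1  37.7] 34.2 (53, 18, 54, 44)
index 0 is out of bounds for axis 0 with size 0
```

View pics/w12.png

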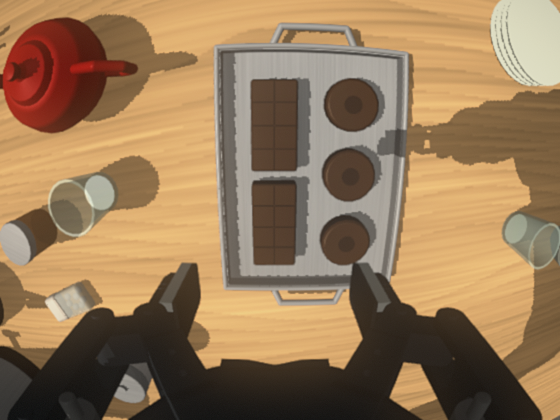

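All five pieces are in two rows: bricks at (274,124) and (274,222), cakes at (351,104), (348,174) and (345,240). brick2 reads about 2 mm short in x, so I'll re-grip and shift it.

```bash
python3 -c "
from h import *
go(.6374,.0548,.026,83.2)"
```

```text
row [ 0.09  0.13 -0.04] [ 0.0612 -0.0014  0.2179]
```

Call:
play_rows:
  plan: [0,0,0,0.0612,-0.0014,0.04,0.73,0,0,0,0.0612,-0.0014,0.1,0.73,0,0,0,0.0612,-0.0014,0.16,0.73,0,0,0,0.0612,-0.0014,0.19,0.73,0,0,0,0.0612,-0.0014,0.208,0.73,0,0,0,0.0612,-0.0014,0.217,0.73,0,0,0,0.0612,-0.0014,0.217,0.73,0,0,0,0.0612,-0.0014,0.217,0.4,0,0,0,0.0612,-0.0014,0.217,0.4,0,0,0,0.0612,-0.0014,0.217,0.4,0,0,0,0.0612,-0.0014,0.217,0.4,0,0,0,0.0612,-0.0014,0.217,0.4]
  squeeze: 30

```text
clock: 33.58
position: [0.6392, 0.0561, 0.0304]
ee_rot: [0.998, -0.059, 0.001, -0.0]
ft_force: [-0.7, -0.6, 6.3]
grip_width: 0.575
grasp_force: 32.3
```

Call:
play_rows:
  plan: [0,0,0,0,0,-0.008,0.4,0,0,0,0.0022,0,-0.008,0.4,0,0,0,0.0022,0,-0.008,0.4,0,0,0,0.0022,0,-0.008,0.4]

```text
clock: 34.08
position: [0.6402, 0.0558, 0.0365]
ee_rot: [0.998, -0.059, -0.0, 0.0]
ft_force: [0.0, 0.1, -1.4]
grip_width: 0.573
grasp_force: 31.5
```

Call:
play_rows:
  plan: [0,0,0,0.0014,0,0.003,0.4,0,0,0,0.0014,0,0.0055,0.4,0,0,0,0.0014,0,0.0055,0.4,0,0,0,0.0014,0,0.005,0.73,0,0,0,0.0014,0,0.0045,0.73,0,0,0,0.0014,0,0,0.73,0,0,0,0.0014,0,-0.04,0.73,0,0,0,-0.02,0,-0.1,0.8,0,0,0,-0.08,0,-0.15,0.85,0,0,0,-0.08,0,-0.21,0.85,0,0,0,-0.08,0,-0.21,0.85,0,0,0,-0.08,0,-0.21,0.85]

```text
clock: 35.58
position: [0.5613, 0.0653, 0.2476]
ee_rot: [0.998, -0.059, 0.001, -0.0]
ft_force: [0.5, 0.4, -0.7]
grip_width: 0.852
grasp_force: 0.0
```

```bash
python3 - <<'E'
from chk import *
im,m=shot("wrist","w13"); o=status.get_obs(); print(o['clock'],o['position'],o['ft_force'])
try: C,E=full(im,m,range(52,240,4),list(range(232,266,3))+list(range(365,398,3)),range(240,266,3),(262,300))
except Exception as e:
    print(e); a=np.radians(-6.78); E=np.array([[np.cos(a),-np.sin(a)],[np.sin(a),np.cos(a)]]);C=np.array([.5777,.019])
pieces(im,m,C,E)
E
```

```text
35.625 [0.56092068 0.06518001 0.24625275] [ 0.08895632 -0.59786584 -1.01977123]
C [0.578  0.0191] yaw -6.63 size [0.291  0.2149]
world [0.2128 0.0908] d [ 409.1 1142.2] tray mm [-371.   29.] rect [-363.  -59.] [1374.6  461.8] 82.6 (0, 264, 542, 156)
world [ 0.4925 -0.0141] d [59.3 64.5] tray mm [-81.1 -42.9] rect [-81.3 -42.4] [63.8 59.7] 47.4 (323, 203, 50, 50)
world [0.5505 0.4176] d [66.  91.1] tray mm [-73.3 392.6] rect [-72.2 389.8] [65.5 85.3] 20.2 (12, 198, 46, 50)
world [0.5242 0.0685] d [ 55.5 126.2] tray mm [-59.1  42.9] rect [-59.3  42.8] [ 50.3 103.2] 90.0 (255, 167, 44, 85)
world [ 0.5732 -0.0229] d [58.8 62. ] tray mm [  0.1 -42.3] rect [  0.2 -42.3] [59.4 60.7] 1.8 (325, 135, 52, 52)
world [ 0.6522 -0.0327] d [58.6 62.1] tray mm [ 79.7 -43. ] rect [ 79.3 -43.1] [59.5 62.2] 36.2 (326, 65, 55, 53)
world [0.6408 0.0563] d [ 55.7 123.5] tray mm [58.1 44.2] rect [58.6 43.8] [ 49.9 100.9] 89.6 (253, 63, 46, 91)
world [0.7151 0.2781] d [ 45.4 105.4] tray mm [106.3 273.1] rect [106.5 277.4] [ 51.7 111.5] 43.5 (56, 54, 68, 63)
world [ 0.7296 -0.0447] d [248.2 641.6] tray mm [157.9 -45.9] rect [ 0.  39.2] [278.9 124.8] 0.1 (223, 37, 107, 235)
world [0.789  0.2752] d [34.  93.1] tray mm [180.1 278.7] rect [184.4 280.4] [101.9  36.3] 33.2 (59, 6, 51, 41)
```

```bash
python3 -c "
from workcell import manip
print(manip.hand_in())"
```

```text
the job is handed in; nothing more can be done
None
```

The tray is laid as asked and handed in at about 36 s: both bricks and all three cakes measured within about 2 mm of their places, with the tray still where it stood.

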